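Put the shoulder punches away by size

ROBOT

A 6-joint arm with a two-finger parallel gripper is mounted at the origin on the work surface. World frame = base frame: x ahead of the robot, y to its left, z up, the work surface at z = 0. Lengths are in m, angles in rad, forces in N, time in s.
With the tool pointing down it reaches from about 0.35 to 0.975 m from the base axis. Payload 4.9 kg.
Tool frame: the origin (TCP) lies between the finger pads; the fingertips stand 22 mm ahead of it and the grasp point (between the pads) lies 3 mm ahead of it; z points along the fingers, y is the line along which they close (so a half turn about z gives the same grasp; the last joint's range is limited). The gripper opens to 85 mm and grips with 20 to 120 N. Pads are 22 mm wide; open, the fingers measure 114 mm over their backs; the gripper's body (76 mm by 85 mm) begins 54 mm behind the grasp point. The pads swing forward as they close: fully open they stand 13 mm farther back than shut.
Start: joints at [-1.342, 0.053, 1.613, -0, 1.476, -0.119], TCP at [0.213, -0.588, 0.253] pointing down, gripper open.
Joint ranges: [-3.01, 3.01], [-1.01, 2.22], [0.06, 2.58], [-1.02, 4.17], [0.09, 2.62], [-3.14, 3.14]. Speed limits (rad/s): [2.57, 2.57, 3.14, 3.14, 3.14, 3.14].

INTERFACE

Orientations are given as a unit quaternion [w, x, y, z].
In Python, from plant import state, grab_frame, get_calibration, job_done, recognise, regions_of gives the robot as it stands.
- The arm moves only by the tool apply_moves, never from a script. Its argument "targets" is a list of rows, each an object with "translation": the shift along the tool's x, y, z normalised to -1 to 1, where 1 is 100 mm, a list of three; "twist": the turn about the tool's z normalised to -1 to 1, where 1 is 0.1 rad; "hand": the opening, from 0 (shut) to 1 (fully open). A call has 1 to 8 rows; each row shifts and turns the commanded pose from where the row before left it, along the tool's axes as they then stand; what a row does not reach is not made up. A row lasts 1/10 s, in which the tool goes at most 50 mm and 8.59 degrees, less where a joint would pass 70% of its speed; a pose out of reach is approached as far as the arm can. A call with a number of a shift or a turn outside -1 to 1 is refused whole. A call with a gripper value outside its range is refused whole. The fingers move at their own pace and stop on an object; the grip force is fixed at half the most. Time passes only in rows, so rows that do not move let the fingers close. It gives the time, the measured TCP pose, the force, the opening and the grip force at its end, in the units of the state.
- state(): the state, without advancing time (a new reading comes with each control period).
- grab_frame(name): name is "scene" or "top"; returns the picture (400x640x3 uint8, red, green, blue); there is no depth.
- get_calibration(name): a dict with "camera_matrix" (3x3 intrinsics, pixels), "pose" (4x4, takes a point from camera to world coordinates). Camera axes: x right, y up, looking along -z (the intrinsics and any distortion apply to the point x, -y, -z); pixel columns grow to the right and rows downward; lengths in m; the calibration is good to about 2 mm. A picture is of the moment at which its call begins. get_calibration takes no time and is no camera call.
- job_done(): hands the job in; it is judged then, once.
Trained networks look in the newest picture that a camera, given by its name, has taken for a name from the list of things; names that differ only in an ending like _2 or _b are one class to them, and where a whole thing is asked for, a point or a joint stands for the part that bears it (a point fixed in the world has none). Each returns a list of dicts, best first, with "score" (0 to 1); they miss things now and then, are a little off and sometimes report something else, mostly with a low value. They report only what shows in the picture. A call takes as long as a camera call.
- recognise(camera, query): "point" ([x, y, z] in m, in world coordinates, good to about 4 mm: the middle of the surface that is visible of it).
- regions_of(camera, query): "pixels" (400x640 bool, what is visible of it).
The state is a dict: "time": time; "joint_pos": joint angles; "joint_vel": joint speeds; "joint_efforts": joint torques, N m; "tool_pos": TCP position; "tool_rot": TCP orientation; "contact_force": force on the tool from outside, world axes, zero at the start; "ft_torque": the same for the moment, N m; "gripper_width": opening from 0.0 (shut) to 1.0 (fully open); "grasp_force": force on a finger pad.
Only numpy, scipy, OpenCV 4.12 (cv2) and the standard library are available. Lean on these libraries where they do the work, as an engineer would, in place of code of your own. Each camera call takes 0.05 s, during which the arm holds its last target. There are 200 camera calls.

TASK

Pick out the four shoulder punches (the ones with a flange head below and a narrow nose on top) and put them away in the storage tray, each standing upright on its head at the bottom of the pocket of its own size: the smallest punch in the smallest pocket, and so on up to the largest punch in the largest pocket. Lower each one in and do not drop it, and leave the plain guide pin and the amber guard where they are.

Things in the scene. Friction and masses are not known exactly. Their poses are not given: they have to be found in the camera images.
- punch_1: The smallest of the four bright steel shoulder punches, loose, 62 mm tall, about 120 g, standing upright on its head. From the bottom up: round flange head 26 mm across and 8 mm thick, round shank 18 mm across up to 48 mm, a sloping shoulder, then the narrow working nose 9 mm across to the top. Origin: centre of the head's flat underside; z points up along the punch towards the nose. A good grip is on the shank, about 38 mm above the origin.
- punch_2: The second smallest of the four bright steel shoulder punches, loose, 72 mm tall, about 260 g, standing upright on its head. From the bottom up: round flange head 36 mm across and 8 mm thick, round shank 25 mm across up to 52 mm, a sloping shoulder, then the narrow working nose 13 mm across to the top. Origin: centre of the head's flat underside; z points up along the punch towards the nose. A good grip is on the shank, about 38 mm above the origin.
- punch_3: The second largest of the four bright steel shoulder punches, loose, 82 mm tall, about 480 g, standing upright on its head. From the bottom up: round flange head 46 mm across and 9 mm thick, round shank 32 mm across up to 56 mm, a sloping shoulder, then the narrow working nose 18 mm across to the top. Origin: centre of the head's flat underside; z points up along the punch towards the nose. A good grip is on the shank, about 38 mm above the origin.
- punch_4: The largest of the four bright steel shoulder punches, loose, 90 mm tall, about 740 g, standing upright on its head. From the bottom up: round flange head 56 mm across and 10 mm thick, round shank 38 mm across up to 60 mm, a sloping shoulder, then the narrow working nose 24 mm across to the top. Origin: centre of the head's flat underside; z points up along the punch towards the nose. A good grip is on the shank, about 38 mm above the origin.
- pocket_1: The storage block with the smallest pocket, in the low steel tray. All four blocks are grey plastic, 86 x 86 x 18 mm, fixed, and differ only in the round open pocket in the middle: this one is 42 mm across (for the smallest punch), 12 mm deep, with a flat black floor. Origin: centre of the block's underside; z up. Pocket floor 6 mm and rim 18 mm above the origin.
- pocket_2: The storage block with the second smallest pocket, in the low steel tray. All four blocks are grey plastic, 86 x 86 x 18 mm, fixed, and differ only in the round open pocket in the middle: this one is 52 mm across (for the second smallest punch), 12 mm deep, with a flat black floor. Origin: centre of the block's underside; z up. Pocket floor 6 mm and rim 18 mm above the origin.
- pocket_3: The storage block with the second largest pocket, in the low steel tray. All four blocks are grey plastic, 86 x 86 x 18 mm, fixed, and differ only in the round open pocket in the middle: this one is 62 mm across (for the second largest punch), 12 mm deep, with a flat black floor. Origin: centre of the block's underside; z up. Pocket floor 6 mm and rim 18 mm above the origin.
- pocket_4: The storage block with the largest pocket, in the low steel tray. All four blocks are grey plastic, 86 x 86 x 18 mm, fixed, and differ only in the round open pocket in the middle: this one is 72 mm across (for the largest punch), 12 mm deep, with a flat black floor. Origin: centre of the block's underside; z up. Pocket floor 6 mm and rim 18 mm above the origin.
- guide_pin: A plain straight steel guide pin, 28 mm across and 75 mm tall, standing loose among the punches: no flange head and no narrow nose, two fine dark grooves near the top. Not a punch; it stays where it is. Origin: centre of its underside; z up.
- guard: The amber clear plastic punch guard, a loose box-shaped cover 100 x 64 x 55 mm, open below and at one end, lying on the bench beyond the punches, its long side roughly crosswise (about 0.12 kg). It stays where it is. Origin: centre of its underside; z up.

How it is judged:
By the outcome, as a careful person would: the job done as asked, in the order asked, and still so for the second after the job is handed in, with the robot touching nothing.
It also fails if it takes over 104 s, if anything falls off the work surface, if the arm or the gripper's body presses on something with over 40 N, if the wrist force passes 120 N, or if a joint passes its speed limit or range.

## Working session

There is one attempt and no reset: what is moved stays moved. The work goes in short steps, Python scripts to look and compute and a tool call to move; the robot and the scene stay as the last step left them, time stands still between calls to the robot, and variables do not carry over. Pictures are saved under pics/ and viewed, at most 14 in all, crops included, and the job is handed in when it is done.

Besides the shell and the picture viewer there is one more tool, called as name(argument=value, ...) on one line, values as JSON. apply_moves: Moves the arm, as the interface text tells. Its arguments: {"type":"object","properties":{"targets":{"type":"array"}},"required":["targets"]}

```bash
mkdir -p pics; ls; python3 - <<'E'
from plant import *
import cv2,numpy as np
np.set_printoptions(precision=4,suppress=True)
s=state();print({k:np.round(v,3) for k,v in s.items()})
for c in("scene","top"):
    im=grab_frame(c);cv2.imwrite(f"pics/{c}0.png",im[:,:,::-1])
    k=get_calibration(c);print(c,k)
    for q in("punch_1","pocket_1","guide_pin","guard"):
        for d in recognise(c,q):print(c,q,np.round(d["point"],3),round(d["score"],2))
E
```

```text
pics
{'time': np.float64(0.0), 'joint_pos': array([-1.342,  0.053,  1.614,  0.   ,  1.476, -0.119]), 'joint_vel': array([-0.001, -0.001, -0.   ,  0.001, -0.002, -0.   ]), 'joint_efforts': array([  0.   , -39.368, -37.018,  -0.   ,   0.007,   0.   ]), 'tool_pos': array([ 0.213, -0.587,  0.252]), 'tool_rot': array([-0.001,  0.985,  0.173, -0.   ]), 'contact_force': array([ 0.665, -0.62 , -0.638]), 'ft_torque': array([ 0.04 ,  0.036, -0.022]), 'grasp_force': np.float64(0.0), 'gripper_width': np.float64(1.001)}
scene {'camera_matrix': array([[500.9514,   0.    , 315.0736],
       [  0.    , 500.9514, 198.0456],
       [  0.    ,   0.    ,   1.    ]]), 'pose': array([[ 0.8562, -0.3239,  0.4025,  1.1029],
       [ 0.5166,  0.5299, -0.6726, -0.8366],
       [ 0.0045,  0.7838,  0.621 ,  0.8011],
       [ 0.    ,  0.    ,  0.    ,  1.    ]])}
scene punch_1 [ 0.497 -0.342  0.039] 0.85
scene punch_1 [ 0.479 -0.106  0.04 ] 0.74
scene punch_1 [ 0.591 -0.258  0.041] 0.68
scene punch_1 [ 0.474 -0.232  0.027] 0.66
scene pocket_1 [0.487 0.269 0.016] 0.83
scene pocket_1 [0.575 0.294 0.02 ] 0.72
scene 
[... 295 characters left out ...]
6],
       [  0.    ,   0.    ,   1.    ]]), 'pose': array([[ 0.0112,  0.9955, -0.0938,  0.4875],
       [-0.9999,  0.011 , -0.0025, -0.0028],
       [-0.0014,  0.0938,  0.9956,  1.2705],
       [ 0.    ,  0.    ,  0.    ,  1.    ]])}
top punch_1 [ 0.487 -0.321  0.051] 0.63
top punch_1 [ 0.469 -0.217  0.041] 0.53
top punch_1 [ 0.578 -0.244  0.048] 0.5
top punch_1 [ 0.472 -0.094  0.05 ] 0.47
top pocket_1 [0.607 0.2   0.021] 0.8
top pocket_1 [0.58  0.284 0.021] 0.8
top pocket_1 [0.491 0.26  0.012] 0.59
top pocket_1 [0.514 0.175 0.025] 0.56
top guide_pin [ 0.486 -0.323  0.05 ] 0.58
top guide_pin [ 0.582 -0.138  0.074] 0.52
top guard [ 0.734 -0.163  0.059] 0.63
top guard [0.494 0.262 0.013] 0.43
```

View pics/scene0.png

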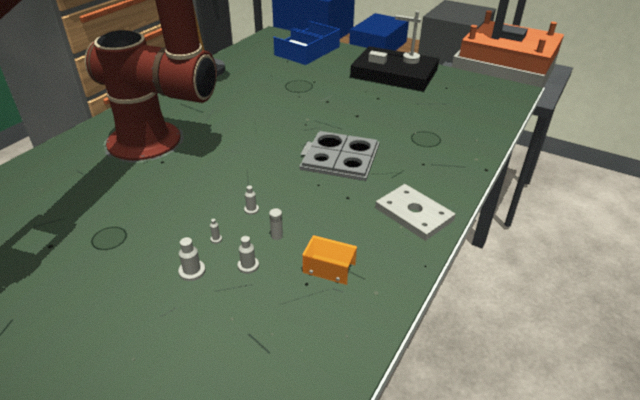

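View pics/top0.png

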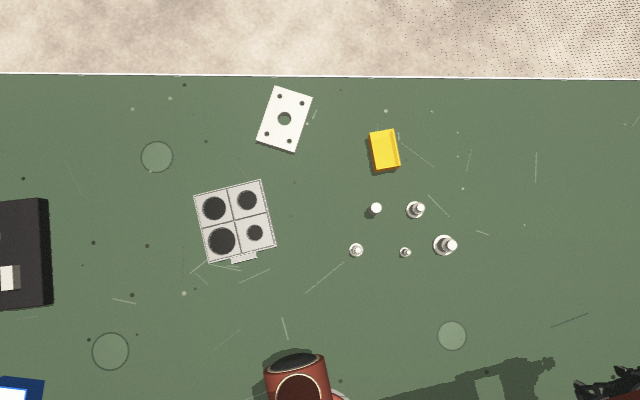

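The scene view shows p4 at (190,258), p1 at (215,230), p3 at (247,253), p2 at (251,199) and the guide pin at (276,223). In the top view the pockets are the largest at (221,241), then (214,208), (247,200) and the smallest at (255,233). Next I'll fit the models to the masks in both views.

```bash
cat > fit.py <<'E'
import numpy as np,cv2
from plant import *
from scipy.optimize import minimize
C={c:get_calibration(c) for c in("scene","top")}
def proj(c,P):
    M=np.linalg.inv(C[c]["pose"]);q=np.atleast_2d(P)@M[:3,:3].T+M[:3,3];q=q*[1,-1,-1]
    u=q@C[c]["camera_matrix"].T;return u[:,:2]/u[:,2:]
A=np.linspace(0,2*np.pi,40,endpoint=False);O=np.c_[np.cos(A),np.sin(A),0*A]
# (r,z) profiles
D={1:(13,8,9,48,4.5,62),2:(18,8,12.5,52,6.5,72),3:(23,9,16,56,9,82),4:(28,10,19,60,12,90)}
def parts(k,h=5):
    if k==0:return [[(14,0),(14,75)]]
    a,b,c,d,e,f=D[k];return [[(a,0),(a,b)],[(c,b),(c,d)],[(c,d),(e,d+h)],[(e,d+h),(e,f)]]
S=16
def sil(c,pos,k,box):
    x0,y0,x1,y1=box;m=np.zeros(((y1-y0)*8,(x1-x0)*8),np.uint8)
    for p in parts(k):
        pts=np.vstack([proj(c,np.array(pos)+O*r/1e3+[0,0,z/1e3]) for r,z in p])
        h=cv2.convexHull(((pts-[x0,y0]+.5)*8).astype(np.float32));cv2.fillConvexPoly(m,(h*16).astype(np.int32),1,shift=4)
    return cv2.resize(m.astype(np.float32),(x1-x0,y1-y0),interpolation=cv2.INTER_AREA)
def fit(k,masks,p0):
    bx={}
    for c,m in masks.items():
        v,u=np.nonzero(m);bx[c]=(max(u.min()-12,0),max(v.min()-12,0),u.max()+13,v.max()+13)
    def f(p):
        e=0
        for c,m in masks.items():
            x0,y0,x1,y1=bx[c];e+=np.abs(sil(c,p,k,bx[c])-m[y0:y1,x0:x1]).sum()/m.sum()
        return e
    r=minimize(f,p0,method="Nelder-Mead",options=dict(initial_simplex=[p0,p0+[.008,0,0],p0+[0,.008,0],p0+[0,0,.008]],xatol=1e-4,fatol=1e-3))
    return r.x,r.fun
E
cat > m.py <<'E'
from fit import *
np.set_printoptions(precision=4,suppress=True)
guess={1:(.472,-.222),2:(.478,-.1),3:(.585,-.25),4:(.494,-.33),0:(.584,-.14)}
R={}
for c in C:
    grab_frame(c);R[c]=[d["pixels"] for d in regions_of(c,"punch_1")];R[c,0]=[d["pixels"] for d in regions_of(c,"guide_pin")]
    P=regions_of(c,"pocket_1");print(c,"pockets",[(np.argwhere(d["pixels"]).mean(0)[::-1].round(1),d["pixels"].sum(),round(d["score"],2)) for d in P])
for k,g in guess.items():
    ms={}
    for c in C:
        t=proj(c,[*g,.04])[0];L=R[c] if k else R[c,0]
        d=[np.linalg.norm(np.argwhere(m).mean(0)[::-1]-t) for m in L]
        if d and min(d)<12:ms[c]=L[int(np.argmin(d))]
    if ms:
        for kk in ([1,2,3,4] if k else [0]):
            x,e=fit(kk,ms,np.array([*g,0.]));print(k,"as",kk,list(ms),x,round(e,3))
# pockets: dark circles in top/scene
for c in C:
    im=cv2.cvtColor(grab_frame(c),cv2.COLOR_RGB2GRAY)
    ctr=proj(c,[.548,.232,.02])[0].astype(int)
    r=60;x0,y0=ctr-r;s=im[y0:y0+2*r,x0:x0+2*r];s=cv2.resize(s,None,fx=6,fy=6,interpolation=cv2.INTER_CUBIC)
    cv2.imwrite(f"pics/tray_{c}.png",s[:600]);b=(cv2.GaussianBlur(s,(0,0),3)<75).astype(np.uint8)
    for q in cv2.findContours(b,cv2.RETR_EXTERNAL,cv2.CHAIN_APPROX_NONE)[0]:
        if cv2.contourArea(q)>3000:
            (u,v),ax,an=cv2.fitEllipse(q);print(c,"dark",(u+.5)/6-.5+x0,(v+.5)/6-.5+y0,np.array(ax)/6,an)
E
python3 m.py
```

```text
scene pockets [(array([330.2, 141.5]), np.int64(532), 0.77), (array([321.4, 158.8]), np.int64(669), 0.75), (array([352.9, 164.1]), np.int64(671), 0.59), (array([359.7, 145.9]), np.int64(512), 0.59)]
top pockets [(array([246.6, 200. ]), np.int64(1069), 0.96), (array([254.7, 232.5]), np.int64(1022), 0.84), (array([221.7, 240.6]), np.int64(1078), 0.57), (array([214.6, 208.3]), np.int64(1065), 0.56)]
1 as 1 ['scene', 'top'] [ 0.4688 -0.2233  0.0007] 0.248
1 as 2 ['scene', 'top'] [ 0.4682 -0.2216 -0.0062] 1.168
1 as 3 ['scene', 'top'] [ 0.4669 -0.2209 -0.0252] 2.776
1 as 4 ['scene', 'top'] [ 0.463  -0.2124  0.0033] 4.819
2 as 1 ['scene'] [ 0.5819 -0.2222  0.1367] 0.164
2 as 2 ['scene'] [ 0.4563 -0.0737 -0.0214] 0.083
2 as 3 ['scene'] [ 0.3311  0.0739 -0.1788] 0.08
2 as 4 ['scene'] [ 0.1907  0.2398 -0.3564] 0.113
3 as 1 ['scene', 'top'] [ 0.5831 -0.2555  0.0136] 1.132
3 as 2 ['scene', 'top'] [ 0.5834 -0.2519  0.0054] 0.536
3 as 3 ['scene', 'top'] [ 0.5835 -0.2521 -0.0008] 0.25
3 as 4 ['scene', 'top'] [ 0.5817 -0.2498 -0.0145] 1.081
4 as 1 ['scene', 'top'] [ 0.4876 -0.33    0.0358] 1.45
4 as 2 ['scene', 'top'] [ 0.4911 -0.3288  0.0254] 1.079
4 as 3 ['scene', 'top'] [ 0.4907 -0.3284  0.0125] 0.621
4 as 4 ['scene', 'top'] [ 0.4889 -0.3271 -0.0001] 0.139
0 as 0 ['scene', 'top'] [ 0.5827 -0.1404 -0.0027] 0.272
scene dark 352.39783732096356 162.37003580729169 [ 8.5802 17.4631] 91.70185089111328
scene dark 359.38837178548175 145.56763203938803 [ 9.4986 20.1735] 92.27228546142578
scene dark 329.411860148112 140.8885955810547 [11.0426 23.075 ] 90.02142333984375
top dark 221.70598856608072 240.85719299316406 [24.1106 25.0695] 24.23119354248047
top dark 254.72166442871094 232.31124877929688 [12.4264 13.2166] 6.314326763153076
top dark 214.06734975179037 207.98570251464844 [20.3203 21.436 ] 20.44340705871582
top dark 247.01773071289062 199.7811508178711 [15.9761 16.9589] 21.966381072998047
```

```bash
cat > m2.py <<'E'
from fit import *
from scipy.optimize import least_squares
np.set_printoptions(precision=4,suppress=True)
obs=[("scene",2,352.4,162.4),("scene",3,359.4,145.6),("scene",4,329.4,140.9),("top",4,221.7,240.9),("top",1,254.7,232.3),("top",3,214.1,208),("top",2,247.,199.8)]
s={4:(-1,1),3:(1,1),2:(1,-1),1:(-1,-1)}
def P(k,p):
    x,y,z,a,d=p;e=np.array([np.cos(a),np.sin(a)]);n=np.array([-e[1],e[0]]);q=np.array([x,y])+d/2*(s[k][0]*e+s[k][1]*n);return np.array([*q,z])
f=lambda p:np.concatenate([proj(c,P(k,p))[0]-(u,v) for c,k,u,v in obs])
r=least_squares(f,[.548,.232,.016,-.25,.088],x_scale=[.1,.1,.1,1,.1]);print(r.x,r.fun)
for k in s:print("pocket",k,P(k,r.x))
for t in range(3):
    grab_frame("top");grab_frame("scene")
    t0=proj("top",[.478,-.1,.04])[0]
    L=[d["pixels"] for d in regions_of("top","punch_2")];L=[m for m in L if np.linalg.norm(np.argwhere(m).mean(0)[::-1]-t0)<12]
    t1=proj("scene",[.478,-.1,.04])[0]
    K=[d["pixels"] for d in regions_of("scene","punch_2")];K=[m for m in K if np.linalg.norm(np.argwhere(m).mean(0)[::-1]-t1)<12]
    if L and K:
        for kk in(1,2,3):print(kk,*fit(kk,{"top":L[0],"scene":K[0]},np.array([.478,-.1,0])))
        break
E
python3 m2.py
```

```text
[0.5477 0.2294 0.0206 0.2586 0.09  ] [-0.1682  0.0707 -0.1832  0.0262 -0.2253 -0.0256 -0.0569 -0.2001 -0.0178
  0.0624 -0.0716 -0.145  -0.137  -0.1771]
pocket 4 [0.4927 0.2614 0.0206]
pocket 3 [0.5797 0.2844 0.0206]
pocket 2 [0.6027 0.1975 0.0206]
pocket 1 [0.5158 0.1744 0.0206]
1 [ 0.4773 -0.0946  0.0094] 0.9218952778433223
2 [ 0.4738 -0.0937  0.0006] 0.21584873220465628
3 [ 0.472  -0.0909 -0.0079] 0.8714059058911436
```

```bash
python3 - <<'E'
import cv2,numpy as np
a=cv2.imread("pics/tray_scene.png");b=cv2.imread("pics/tray_top.png")
f=lambda x:cv2.resize(x,(400,333))
cv2.imwrite("pics/trays.png",np.hstack([f(a),f(b)]))
E
```

```text
(no output)
```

View pics/trays.png

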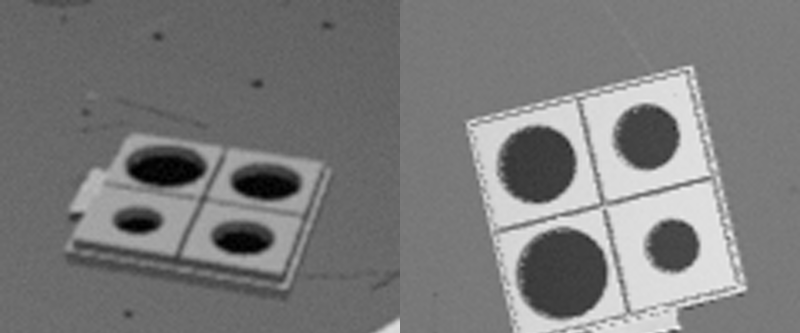

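apply_moves(targets=[{"translation":[0.365,-0.255,0.1],"twist":0,"hand":0.6},{"translation":[0.365,-0.255,0.1],"twist":0,"hand":0.6},{"translation":[0.365,-0.255,0.1],"twist":0,"hand":0.6},{"translation":[0.365,-0.255,0.1],"twist":0,"hand":0.6},{"translation":[0.365,-0.255,0.1],"twist":0,"hand":0.6},{"translation":[0.365,-0.255,0.1],"twist":0,"hand":0.6},{"translation":[0.365,-0.255,0.1],"twist":0,"hand":0.6},{"translation":[0.365,-0.255,0.1],"twist":0,"hand":0.6}])

```text
time: 2.0
tool_pos: [0.4188, -0.2947, 0.1732]
tool_rot: [0.0, 0.985, 0.173, 0.0]
contact_force: [0.4, 0.2, -0.1]
gripper_width: 0.598
grasp_force: 0.0
```

apply_moves(targets=[{"translation":[0.365,-0.255,0.1],"twist":0,"hand":0.6},{"translation":[0.365,-0.255,0.1],"twist":0,"hand":0.6},{"translation":[0,0,0],"twist":0,"hand":0.6},{"translation":[0,0,0],"twist":0,"hand":0.6},{"translation":[0,0,0],"twist":0,"hand":0.6}])

```text
time: 2.5
tool_pos: [0.4691, -0.2243, 0.1538]
tool_rot: [0.0, 0.985, 0.173, 0.0]
contact_force: [-0.7, 0.4, 0.5]
gripper_width: 0.601
grasp_force: 0.0
```

```bash
cat > go.py <<'E'
import sys,numpy as np
from plant import state
from scipy.spatial.transform import Rotation as R
s=state();q=s["tool_rot"];r=R.from_quat([q[1],q[2],q[3],q[0]])
t=np.array([float(a) for a in sys.argv[1:4]])
d=r.inv().apply(t-s["tool_pos"])*10
print("t",s["time"],"pos",s["tool_pos"].round(4),"total units",d.round(3),"n>=",np.ceil(np.linalg.norm(d)/.48),"F",s["contact_force"].round(1),"w",round(float(s["gripper_width"]),3),"g",s["grasp_force"].round(1))
E
python3 go.py .469 -.223 .041
```

```text
Traceback (most recent call last):
  File "go.py", line 7, in <module>
    print("t",s["time"],"pos",s["tool_pos"].round(4),"total units",d.round(3),"n>=",np.ceil(np.linalg.norm(d)/.48),"F",s["contact_force"].round(1),"w",round(float(s["gripper_width"]),3),"g",s["grasp_force"].round(1))
                                                                                                                                                                                              ^^^^^^^^^^^^^^^^^^^^^^
AttributeError: 'float' object has no attribute 'round'
```

apply_moves(targets=[{"translation":[0,0,0.3],"twist":0,"hand":0.6},{"translation":[0,0,0.3],"twist":0,"hand":0.6},{"translation":[0,0,0.3],"twist":0,"hand":0.6},{"translation":[0,0,0.22],"twist":0,"hand":0.6},{"translation":[0,0,0],"twist":0,"hand":0.6},{"translation":[0,0,0],"twist":0,"hand":0},{"translation":[0,0,0],"twist":0,"hand":0},{"translation":[0,0,0],"twist":0,"hand":0}])

```text
time: 3.3
tool_pos: [0.4706, -0.2247, 0.0437]
tool_rot: [0.002, 0.985, 0.173, 0.001]
contact_force: [0.1, -0.7, 3.8]
gripper_width: 0.187
grasp_force: 58.6
```

apply_moves(targets=[{"translation":[0,0,0],"twist":0,"hand":0},{"translation":[0,0,0],"twist":0,"hand":0},{"translation":[0,0,0],"twist":0,"hand":0}])

```text
time: 3.6
tool_pos: [0.4707, -0.2247, 0.0437]
tool_rot: [0.002, 0.985, 0.173, 0.001]
contact_force: [-1.7, -0.3, 6.4]
gripper_width: 0.193
grasp_force: 58.8
```

```bash
sed -i 's/s\["grasp_force"\].round(1)/round(float(s["grasp_force"]),1)/' go.py; python3 go.py .516 .174 .18
```

```text
t 3.6 pos [ 0.4707 -0.2247  0.0437] total units [ 1.789 -3.588 -1.374] n>= 9.0 F [-1.7 -0.3  6.4] w 0.193 g 58.8
```

apply_moves(targets=[{"translation":[0,0,-0.2],"twist":0,"hand":0},{"translation":[0,0,-0.4],"twist":0,"hand":0},{"translation":[0,0,-0.4],"twist":0,"hand":0},{"translation":[0,0,-0.4],"twist":0,"hand":0},{"translation":[0.2,-0.4,0],"twist":0,"hand":0},{"translation":[0.2,-0.4,0],"twist":0,"hand":0},{"translation":[0.2,-0.4,0],"twist":0,"hand":0},{"translation":[0.2,-0.4,0],"twist":0,"hand":0}])

```text
time: 4.4
tool_pos: [0.4896, -0.044, 0.1815]
tool_rot: [0.0, 0.985, 0.173, 0.0]
contact_force: [0.8, -1.1, -0.8]
gripper_width: 0.19
grasp_force: 58.9
```

apply_moves(targets=[{"translation":[0.2,-0.4,0],"twist":0,"hand":0},{"translation":[0.2,-0.4,0],"twist":0,"hand":0},{"translation":[0.2,-0.4,0],"twist":0,"hand":0},{"translation":[0.2,-0.4,0],"twist":0,"hand":0},{"translation":[0.19,-0.39,0],"twist":0,"hand":0},{"translation":[0,0,0],"twist":0,"hand":0},{"translation":[0,0,0],"twist":0,"hand":0}])

```text
time: 5.1
tool_pos: [0.5147, 0.176, 0.1811]
tool_rot: [0.0, 0.985, 0.174, -0.0]
contact_force: [-0.5, 0.5, -1.8]
gripper_width: 0.186
grasp_force: 59.0
```

```bash
python3 go.py .516 .174 .18; cat > held.py <<'E'
import sys
from fit import *
# fit punch k near guess; report fit position; save crop
k=int(sys.argv[1]);g=np.array([float(a) for a in sys.argv[2:5]])
ms={}
for c in C:
    im=grab_frame(c);t=proj(c,g+[0,0,.035])[0]
    x,y=t.astype(int);x0=max(x-50,0);y0=max(y-45,0)
    cr=cv2.resize(im[y0:y0+90,x0:x0+100,::-1],(400,360),interpolation=cv2.INTER_CUBIC)
    ms.setdefault("im",[]).append(cr)
    L=[d["pixels"] for d in regions_of(c,"punch_1")]
    d=[np.linalg.norm(np.argwhere(m).mean(0)[::-1]-t) for m in L]
    if d and min(d)<15:ms[c]=L[int(np.argmin(d))]
cv2.imwrite(f"pics/{sys.argv[5]}.png",np.hstack(ms.pop("im")))
print(list(ms))
if ms:
    x,e=fit(k,ms,g);print(x.round(4),round(e,3))
E
python3 held.py 1 .516 .174 .139 held1
```

```text
t 5.1 pos [0.5147 0.176  0.1811] total units [0.005 0.023 0.011] n>= 1.0 F [-0.5  0.5 -1.8] w 0.186 g 59.0
['scene']
[0.5102 0.1839 0.1336] 1.49
```

View pics/held1.png

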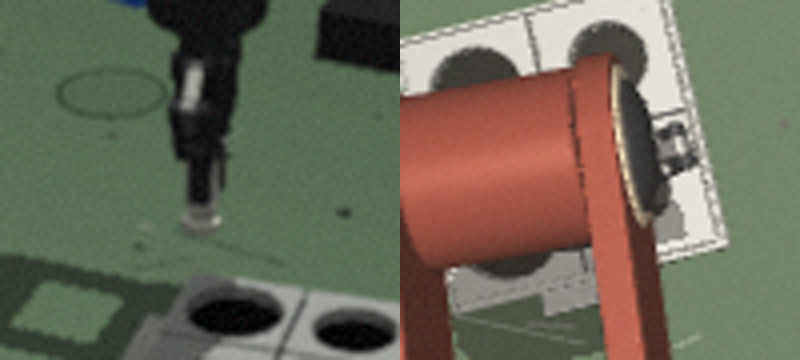

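Scene crop: the punch is upright in the gripper, head at crop (202,218), with nothing else close to it. Lowering now.

apply_moves(targets=[{"translation":[0.0,0.02,0.3],"twist":0,"hand":0},{"translation":[0,0,0.35],"twist":0,"hand":0},{"translation":[0,0,0.3],"twist":0,"hand":0},{"translation":[0,0,0.1],"twist":0,"hand":0},{"translation":[0,0,0.05],"twist":0,"hand":0},{"translation":[0,0,0],"twist":0,"hand":0},{"translation":[0,0,0],"twist":0,"hand":0}])

```text
time: 6.0
tool_pos: [0.5173, 0.1733, 0.0732]
tool_rot: [-0.0, 0.985, 0.173, 0.002]
contact_force: [-0.3, 0.2, -1.0]
gripper_width: 0.194
grasp_force: 58.9
```

apply_moves(targets=[{"translation":[0,0,0.03],"twist":0,"hand":0},{"translation":[0,0,0.03],"twist":0,"hand":0},{"translation":[0,0,0],"twist":0,"hand":0},{"translation":[0,0,0],"twist":0,"hand":0}])

```text
time: 6.4
tool_pos: [0.5158, 0.1733, 0.0653]
tool_rot: [-0.0, 0.985, 0.173, -0.0]
contact_force: [0.3, -0.8, -1.0]
gripper_width: 0.188
grasp_force: 58.9
```

apply_moves(targets=[{"translation":[0,0,0.02],"twist":0,"hand":0},{"translation":[0,0,0.02],"twist":0,"hand":0},{"translation":[0,0,0],"twist":0,"hand":0},{"translation":[0,0,0],"twist":0,"hand":0}])

```text
time: 6.8
tool_pos: [0.5158, 0.1732, 0.0612]
tool_rot: [0.0, 0.985, 0.173, -0.0]
contact_force: [0.6, -0.4, -1.1]
gripper_width: 0.19
grasp_force: 58.9
```

apply_moves(targets=[{"translation":[0,0,0.02],"twist":0,"hand":0},{"translation":[0,0,0.01],"twist":0,"hand":0},{"translation":[0,0,0],"twist":0,"hand":0},{"translation":[0,0,0],"twist":0,"hand":0}])

```text
time: 7.2
tool_pos: [0.5158, 0.1732, 0.0582]
tool_rot: [-0.0, 0.985, 0.173, -0.0]
contact_force: [-0.7, 0.1, -0.8]
gripper_width: 0.189
grasp_force: 58.9
```

apply_moves(targets=[{"translation":[0,0,0.02],"twist":0,"hand":0},{"translation":[0,0,0],"twist":0,"hand":0},{"translation":[0,0,0],"twist":0,"hand":0}])

```text
time: 7.5
tool_pos: [0.5158, 0.1732, 0.0562]
tool_rot: [-0.0, 0.985, 0.173, -0.0]
contact_force: [-0.6, 0.2, -1.4]
gripper_width: 0.189
grasp_force: 58.9
```

apply_moves(targets=[{"translation":[0,0,0.02],"twist":0,"hand":0},{"translation":[0,0,0],"twist":0,"hand":0},{"translation":[0,0,0],"twist":0,"hand":0}])

```text
time: 7.8
tool_pos: [0.5158, 0.1732, 0.0542]
tool_rot: [0.0, 0.985, 0.173, -0.0]
contact_force: [-0.2, 0.4, -1.6]
gripper_width: 0.189
grasp_force: 58.9
```

apply_moves(targets=[{"translation":[0,0,0.015],"twist":0,"hand":0},{"translation":[0,0,0],"twist":0,"hand":0},{"translation":[0,0,0],"twist":0,"hand":0}])

```text
time: 8.1
tool_pos: [0.5158, 0.1732, 0.0528]
tool_rot: [0.0, 0.985, 0.173, -0.0]
contact_force: [0.1, 0.4, -1.3]
gripper_width: 0.193
grasp_force: 59.0
```

apply_moves(targets=[{"translation":[0,0,0.015],"twist":0,"hand":0},{"translation":[0,0,0],"twist":0,"hand":0},{"translation":[0,0,0],"twist":0,"hand":0}])

```text
time: 8.4
tool_pos: [0.5161, 0.1733, 0.0526]
tool_rot: [0.0, 0.985, 0.173, -0.0]
contact_force: [-3.7, -1.3, 6.3]
gripper_width: 0.188
grasp_force: 59.9
```

Contact at TCP 0.0527, so the pocket floor is at about 9 mm. Release and retreat.

apply_moves(targets=[{"translation":[0,0,-0.007],"twist":0,"hand":0},{"translation":[0,0,0],"twist":0,"hand":0.6},{"translation":[0,0,0],"twist":0,"hand":0.6},{"translation":[0,0,0],"twist":0,"hand":0.6},{"translation":[0,0,-0.2],"twist":0,"hand":0.6},{"translation":[0,0,-0.4],"twist":0,"hand":0.6},{"translation":[0,0,-0.4],"twist":0,"hand":0.6},{"translation":[0,0,-0.3],"twist":0,"hand":0.6}])

```text
time: 9.2
tool_pos: [0.5165, 0.1733, 0.1846]
tool_rot: [-0.0, 0.985, 0.173, 0.001]
contact_force: [0.2, -0.0, 0.4]
gripper_width: 0.596
grasp_force: 0.0
```

```bash
python3 go.py .474 -.094 .16;python3 held.py 1 .516 .174 .009 placed1
```

```text
t 9.2 pos [0.5165 0.1733 0.1846] total units [-1.311  2.368  0.244] n>= 6.0 F [ 0.2 -0.   0.4] w 0.596 g 0.0
[]
```

apply_moves(targets=[{"translation":[-0.218,0.395,0.04],"twist":0,"hand":0.7},{"translation":[-0.218,0.395,0.04],"twist":0,"hand":0.7},{"translation":[-0.218,0.395,0.04],"twist":0,"hand":0.7},{"translation":[-0.218,0.395,0.04],"twist":0,"hand":0.7},{"translation":[-0.218,0.395,0.04],"twist":0,"hand":0.7},{"translation":[-0.218,0.395,0.04],"twist":0,"hand":0.7},{"translation":[0,0,0],"twist":0,"hand":0.7},{"translation":[0,0,0],"twist":0,"hand":0.7}])

```text
time: 10.2
tool_pos: [0.4724, -0.0944, 0.1559]
tool_rot: [-0.001, 0.985, 0.172, -0.002]
contact_force: [0.1, 0.5, -0.1]
gripper_width: 0.701
grasp_force: 0.0
```

```bash
python3 go.py .474 -.094 .041;python3 held.py 1 .516 .174 .009 placed1b
```

```text
t 10.2 pos [ 0.4724 -0.0944  0.1559] total units [0.019 0.005 1.149] n>= 3.0 F [ 0.1  0.5 -0.1] w 0.701 g 0.0
['top']
[0.5152 0.1736 0.0121] 0.093
```

View pics/placed1b.png

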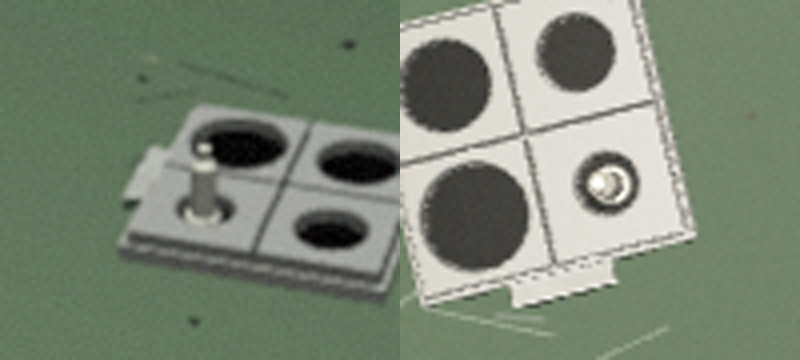

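Punch 1 stands upright and centred in the smallest pocket (top crop at (608,183)). Now punch 2.

apply_moves(targets=[{"translation":[0.01,0,0.35],"twist":0,"hand":0.7},{"translation":[0,0,0.35],"twist":0,"hand":0.7},{"translation":[0,0,0.3],"twist":0,"hand":0.7},{"translation":[0,0,0.14],"twist":0,"hand":0.7},{"translation":[0,0,0],"twist":0,"hand":0.7},{"translation":[0,0,0],"twist":0,"hand":0},{"translation":[0,0,0],"twist":0,"hand":0},{"translation":[0,0,0],"twist":0,"hand":0}])

```text
time: 11.2
tool_pos: [0.4764, -0.0944, 0.0463]
tool_rot: [0.001, 0.985, 0.173, 0.002]
contact_force: [0.2, -0.5, 3.5]
gripper_width: 0.272
grasp_force: 58.7
```

apply_moves(targets=[{"translation":[0,0,0],"twist":0,"hand":0},{"translation":[0,0,0],"twist":0,"hand":0},{"translation":[0,0,0],"twist":0,"hand":0}])

```text
time: 11.5
tool_pos: [0.4764, -0.0945, 0.0463]
tool_rot: [0.001, 0.985, 0.173, 0.002]
contact_force: [-0.0, 0.4, 6.1]
gripper_width: 0.274
grasp_force: 59.1
```

```bash
python3 go.py .602 .196 .18
```

```text
t 11.5 pos [ 0.4764 -0.0945  0.0463] total units [ 2.175 -2.3   -1.335] n>= 8.0 F [-0.   0.4  6.1] w 0.274 g 59.1
```

apply_moves(targets=[{"translation":[0,0,-0.2],"twist":0,"hand":0},{"translation":[0,0,-0.4],"twist":0,"hand":0},{"translation":[0,0,-0.4],"twist":0,"hand":0},{"translation":[0,0,-0.35],"twist":0,"hand":0},{"translation":[0.313,-0.328,0],"twist":0,"hand":0},{"translation":[0.313,-0.328,0],"twist":0,"hand":0},{"translation":[0.313,-0.328,0],"twist":0,"hand":0},{"translation":[0.313,-0.328,0],"twist":0,"hand":0}])

```text
time: 12.3
tool_pos: [0.5475, 0.0737, 0.1785]
tool_rot: [-0.0, 0.985, 0.173, -0.0]
contact_force: [0.4, -0.4, -2.7]
gripper_width: 0.271
grasp_force: 59.6
```

apply_moves(targets=[{"translation":[0.313,-0.328,0],"twist":0,"hand":0},{"translation":[0.313,-0.328,0],"twist":0,"hand":0},{"translation":[0.313,-0.328,0],"twist":0,"hand":0},{"translation":[0,0,0],"twist":0,"hand":0},{"translation":[0,0,0],"twist":0,"hand":0},{"translation":[0,0,0],"twist":0,"hand":0}])

```text
time: 12.9
tool_pos: [0.6016, 0.196, 0.1782]
tool_rot: [0.0, 0.985, 0.173, -0.001]
contact_force: [-0.8, -0.3, -2.5]
gripper_width: 0.272
grasp_force: 59.8
```

```bash
python3 go.py .604 .197 .0553
```

```text
t 12.9 pos [0.6016 0.196  0.1782] total units [ 0.028 -0.002  1.229] n>= 3.0 F [-0.8 -0.3 -2.5] w 0.272 g 59.8
```

apply_moves(targets=[{"translation":[0.02,0,0.35],"twist":0,"hand":0},{"translation":[0,0,0.4],"twist":0,"hand":0},{"translation":[0,0,0.3],"twist":0,"hand":0},{"translation":[0,0,0.1],"twist":0,"hand":0},{"translation":[0,0,0.04],"twist":0,"hand":0},{"translation":[0,0,0.02],"twist":0,"hand":0},{"translation":[0,0,0],"twist":0,"hand":0},{"translation":[0,0,0],"twist":0,"hand":0}])

```text
time: 13.7
tool_pos: [0.6056, 0.1976, 0.0602]
tool_rot: [-0.0, 0.985, 0.173, 0.002]
contact_force: [0.0, -0.2, -2.6]
gripper_width: 0.273
grasp_force: 59.7
```

apply_moves(targets=[{"translation":[0,0,0.015],"twist":0,"hand":0},{"translation":[0,0,0],"twist":0,"hand":0},{"translation":[0,0,0],"twist":0,"hand":0}])

```text
time: 14.0
tool_pos: [0.6043, 0.1975, 0.0567]
tool_rot: [-0.0, 0.985, 0.173, 0.0]
contact_force: [0.1, -0.0, -3.3]
gripper_width: 0.273
grasp_force: 59.7
```

apply_moves(targets=[{"translation":[0,0,0.015],"twist":0,"hand":0},{"translation":[0,0,0],"twist":0,"hand":0},{"translation":[0,0,0],"twist":0,"hand":0}])

```text
time: 14.3
tool_pos: [0.6044, 0.1975, 0.0554]
tool_rot: [-0.0, 0.985, 0.173, 0.0]
contact_force: [-0.8, 0.0, -0.7]
gripper_width: 0.277
grasp_force: 60.2
```

apply_moves(targets=[{"translation":[0,0,0.01],"twist":0,"hand":0},{"translation":[0,0,0],"twist":0,"hand":0},{"translation":[0,0,0],"twist":0,"hand":0}])

```text
time: 14.6
tool_pos: [0.6045, 0.1975, 0.0553]
tool_rot: [-0.0, 0.985, 0.173, 0.0]
contact_force: [-2.5, -0.6, 5.6]
gripper_width: 0.273
grasp_force: 60.5
```

apply_moves(targets=[{"translation":[0,0,-0.007],"twist":0,"hand":0},{"translation":[0,0,0],"twist":0,"hand":0.7},{"translation":[0,0,0],"twist":0,"hand":0.7},{"translation":[0,0,0],"twist":0,"hand":0.7},{"translation":[0,0,-0.2],"twist":0,"hand":0.7},{"translation":[0,0,-0.4],"twist":0,"hand":0.7},{"translation":[0,0,-0.4],"twist":0,"hand":0.7},{"translation":[0,0,-0.3],"twist":0,"hand":0.7}])

```text
time: 15.4
tool_pos: [0.605, 0.1975, 0.1876]
tool_rot: [-0.0, 0.985, 0.173, 0.001]
contact_force: [0.1, -0.3, 0.4]
gripper_width: 0.699
grasp_force: 0.0
```

```bash
python3 go.py .5835 -.252 .165
```

```text
t 15.4 pos [0.605  0.1975 0.1876] total units [-1.735  4.153  0.223] n>= 10.0 F [ 0.1 -0.3  0.4] w 0.699 g 0.0
```

apply_moves(targets=[{"translation":[-0.174,0.415,0.02],"twist":0,"hand":0.8},{"translation":[-0.174,0.415,0.02],"twist":0,"hand":0.8},{"translation":[-0.174,0.415,0.02],"twist":0,"hand":0.8},{"translation":[-0.174,0.415,0.02],"twist":0,"hand":0.8},{"translation":[-0.174,0.415,0.02],"twist":0,"hand":0.8},{"translation":[-0.174,0.415,0.02],"twist":0,"hand":0.8},{"translation":[-0.174,0.415,0.02],"twist":0,"hand":0.8},{"translation":[-0.174,0.415,0.02],"twist":0,"hand":0.8}])

```text
time: 16.2
tool_pos: [0.5862, -0.164, 0.1687]
tool_rot: [0.0, 0.985, 0.173, 0.0]
contact_force: [1.9, 0.8, 0.8]
gripper_width: 0.798
grasp_force: 0.0
```

apply_moves(targets=[{"translation":[-0.174,0.415,0.02],"twist":0,"hand":0.8},{"translation":[-0.174,0.415,0.02],"twist":0,"hand":0.8},{"translation":[0,0,0],"twist":0,"hand":0.8},{"translation":[0,0,0],"twist":0,"hand":0.8},{"translation":[0,0,0],"twist":0,"hand":0.8}])

```text
time: 16.7
tool_pos: [0.5821, -0.2512, 0.1645]
tool_rot: [-0.0, 0.985, 0.173, -0.0]
contact_force: [0.4, -0.0, -0.2]
gripper_width: 0.799
grasp_force: 0.0
```

```bash
python3 go.py .5835 -.252 .044;python3 held.py 2 .602 .196 .009 placed2
```

```text
t 16.7 pos [ 0.5821 -0.2512  0.1645] total units [0.01  0.013 1.205] n>= 3.0 F [ 0.4 -0.  -0.2] w 0.799 g 0.0
['scene', 'top']
[0.6017 0.1987 0.0109] 0.281
```

View pics/placed2.png

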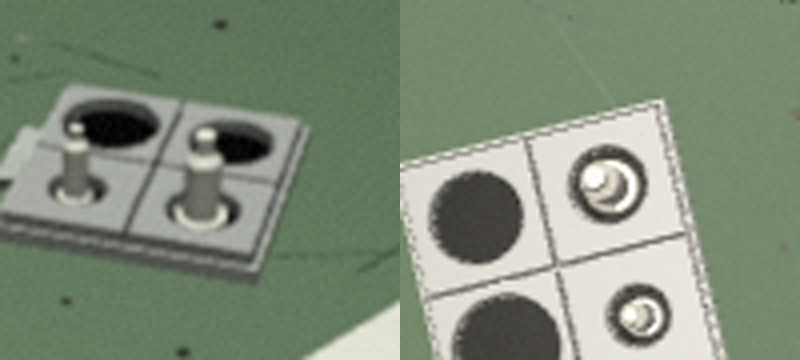

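Both punches are upright and centred in their pockets (punch 2 at top crop (607,185)). Now punch 3.

apply_moves(targets=[{"translation":[0,0.01,0.35],"twist":0,"hand":0.8},{"translation":[0,0,0.4],"twist":0,"hand":0.8},{"translation":[0,0,0.3],"twist":0,"hand":0.8},{"translation":[0,0,0.15],"twist":0,"hand":0.8},{"translation":[0,0,0],"twist":0,"hand":0.8},{"translation":[0,0,0],"twist":0,"hand":0},{"translation":[0,0,0],"twist":0,"hand":0},{"translation":[0,0,0],"twist":0,"hand":0}])

```text
time: 17.7
tool_pos: [0.584, -0.2537, 0.0476]
tool_rot: [0.001, 0.985, 0.173, 0.002]
contact_force: [0.7, 0.6, 5.8]
gripper_width: 0.358
grasp_force: 60.4
```

apply_moves(targets=[{"translation":[0,0,0],"twist":0,"hand":0},{"translation":[0,0,0],"twist":0,"hand":0},{"translation":[0,0,0],"twist":0,"hand":0}])

```text
time: 18.0
tool_pos: [0.5841, -0.2537, 0.0476]
tool_rot: [0.001, 0.985, 0.173, 0.002]
contact_force: [-0.7, 1.4, 6.5]
gripper_width: 0.357
grasp_force: 60.1
```

```bash
python3 go.py .5807 .285 .19
```

```text
t 18.0 pos [ 0.5841 -0.2537  0.0476] total units [ 1.808 -5.072 -1.433] n>= 12.0 F [-0.7  1.4  6.5] w 0.357 g 60.1
```

apply_moves(targets=[{"translation":[0,0,-0.2],"twist":0,"hand":0},{"translation":[0,0,-0.4],"twist":0,"hand":0},{"translation":[0,0,-0.45],"twist":0,"hand":0},{"translation":[0,0,-0.4],"twist":0,"hand":0},{"translation":[0.151,-0.423,0],"twist":0,"hand":0},{"translation":[0.151,-0.423,0],"twist":0,"hand":0},{"translation":[0.151,-0.423,0],"twist":0,"hand":0},{"translation":[0.151,-0.423,0],"twist":0,"hand":0}])

```text
time: 18.8
tool_pos: [0.5805, -0.0718, 0.1889]
tool_rot: [-0.0, 0.985, 0.173, -0.0]
contact_force: [1.0, 0.8, -4.0]
gripper_width: 0.359
grasp_force: 60.7
```

apply_moves(targets=[{"translation":[0.151,-0.423,0],"twist":0,"hand":0},{"translation":[0.151,-0.423,0],"twist":0,"hand":0},{"translation":[0.151,-0.423,0],"twist":0,"hand":0},{"translation":[0.151,-0.423,0],"twist":0,"hand":0},{"translation":[0.151,-0.423,0],"twist":0,"hand":0},{"translation":[0.151,-0.423,0],"twist":0,"hand":0},{"translation":[0.151,-0.423,0],"twist":0,"hand":0},{"translation":[0.151,-0.423,0],"twist":0,"hand":0}])

```text
time: 19.6
tool_pos: [0.5788, 0.2874, 0.1888]
tool_rot: [0.0, 0.985, 0.173, -0.001]
contact_force: [1.4, -0.8, -4.4]
gripper_width: 0.353
grasp_force: 60.7
```

apply_moves(targets=[{"translation":[0,0,0],"twist":0,"hand":0},{"translation":[0,0,0],"twist":0,"hand":0},{"translation":[0,0,0],"twist":0,"hand":0}])

```text
time: 19.9
tool_pos: [0.5794, 0.285, 0.1889]
tool_rot: [0.0, 0.985, 0.173, -0.001]
contact_force: [-0.1, 0.5, -4.4]
gripper_width: 0.356
grasp_force: 61.0
```

```bash
python3 go.py .580 .284 .0566
```

```text
t 19.9 pos [0.5794 0.285  0.1889] total units [0.004 0.011 1.323] n>= 3.0 F [-0.1  0.5 -4.4] w 0.356 g 61.0
```

apply_moves(targets=[{"translation":[0,0.01,0.35],"twist":0,"hand":0},{"translation":[0,0,0.4],"twist":0,"hand":0},{"translation":[0,0,0.35],"twist":0,"hand":0},{"translation":[0,0,0.13],"twist":0,"hand":0},{"translation":[0,0,0.04],"twist":0,"hand":0},{"translation":[0,0,0.03],"twist":0,"hand":0},{"translation":[0,0,0],"twist":0,"hand":0},{"translation":[0,0,0],"twist":0,"hand":0}])

```text
time: 20.7
tool_pos: [0.5816, 0.2855, 0.0621]
tool_rot: [-0.0, 0.985, 0.173, 0.002]
contact_force: [0.5, 0.1, -4.9]
gripper_width: 0.354
grasp_force: 61.0
```

apply_moves(targets=[{"translation":[0,0,0.01],"twist":0,"hand":0},{"translation":[0,0,0],"twist":0,"hand":0},{"translation":[0,0,0],"twist":0,"hand":0}])

```text
time: 21.0
tool_pos: [0.5802, 0.2851, 0.059]
tool_rot: [-0.0, 0.985, 0.173, 0.0]
contact_force: [-0.2, -0.2, -4.0]
gripper_width: 0.36
grasp_force: 61.0
```

apply_moves(targets=[{"translation":[0,0,0.015],"twist":0,"hand":0},{"translation":[0,0,0],"twist":0,"hand":0},{"translation":[0,0,0],"twist":0,"hand":0}])

```text
time: 21.3
tool_pos: [0.58, 0.285, 0.057]
tool_rot: [0.0, 0.985, 0.173, -0.0]
contact_force: [-0.4, -0.1, -5.0]
gripper_width: 0.359
grasp_force: 61.0
```

apply_moves(targets=[{"translation":[0,0,0.015],"twist":0,"hand":0},{"translation":[0,0,0],"twist":0,"hand":0},{"translation":[0,0,0],"twist":0,"hand":0}])

```text
time: 21.6
tool_pos: [0.5803, 0.2851, 0.0567]
tool_rot: [0.0, 0.985, 0.173, 0.0]
contact_force: [-4.6, -1.3, 3.6]
gripper_width: 0.356
grasp_force: 61.9
```

Contact is where expected. Release punch 3.

apply_moves(targets=[{"translation":[0,0,-0.006],"twist":0,"hand":0},{"translation":[0,0,0],"twist":0,"hand":0.7},{"translation":[0,0,0],"twist":0,"hand":0.7},{"translation":[0,0,0],"twist":0,"hand":0.7},{"translation":[0,0,-0.2],"twist":0,"hand":0.7},{"translation":[0,0,-0.4],"twist":0,"hand":0.7},{"translation":[0,0,-0.4],"twist":0,"hand":0.7},{"translation":[0,0,-0.3],"twist":0,"hand":0.7}])

```text
time: 22.4
tool_pos: [0.5811, 0.2853, 0.1895]
tool_rot: [-0.0, 0.985, 0.173, 0.002]
contact_force: [-0.5, 0.6, 0.4]
gripper_width: 0.699
grasp_force: 0.0
```

```bash
python3 go.py .489 -.327 .17
```

```text
t 22.4 pos [0.5811 0.2853 0.1895] total units [-2.953  5.443  0.184] n>= 13.0 F [-0.5  0.6  0.4] w 0.699 g 0.0
```

apply_moves(targets=[{"translation":[-0.211,0.389,0.01],"twist":0,"hand":0.9},{"translation":[-0.211,0.389,0.01],"twist":0,"hand":0.9},{"translation":[-0.211,0.389,0.01],"twist":0,"hand":0.9},{"translation":[-0.211,0.389,0.01],"twist":0,"hand":0.9},{"translation":[-0.211,0.389,0.01],"twist":0,"hand":0.9},{"translation":[-0.211,0.389,0.01],"twist":0,"hand":0.9},{"translation":[-0.211,0.389,0.01],"twist":0,"hand":0.9},{"translation":[-0.211,0.389,0.01],"twist":0,"hand":0.9}])

```text
time: 23.2
tool_pos: [0.5273, -0.0669, 0.1787]
tool_rot: [0.0, 0.985, 0.173, 0.001]
contact_force: [0.9, -0.3, -0.3]
gripper_width: 0.9
grasp_force: 0.0
```

apply_moves(targets=[{"translation":[-0.211,0.389,0.01],"twist":0,"hand":0.9},{"translation":[-0.211,0.389,0.01],"twist":0,"hand":0.9},{"translation":[-0.211,0.389,0.01],"twist":0,"hand":0.9},{"translation":[-0.211,0.389,0.01],"twist":0,"hand":0.9},{"translation":[-0.211,0.389,0.01],"twist":0,"hand":0.9},{"translation":[-0.211,0.389,0.01],"twist":0,"hand":0.9},{"translation":[0,0,0],"twist":0,"hand":0.9},{"translation":[0,0,0],"twist":0,"hand":0.9}])

```text
time: 24.0
tool_pos: [0.4878, -0.3285, 0.1723]
tool_rot: [-0.0, 0.985, 0.172, 0.0]
contact_force: [0.0, -0.7, -0.2]
gripper_width: 0.902
grasp_force: 0.0
```

apply_moves(targets=[{"translation":[0,0,0],"twist":0,"hand":0.9}])

```text
time: 24.1
tool_pos: [0.4882, -0.3269, 0.1722]
tool_rot: [-0.0, 0.985, 0.173, 0.0]
contact_force: [0.4, 0.4, 0.1]
gripper_width: 0.9
grasp_force: 0.0
```

```bash
python3 go.py .489 -.327 .046;python3 held.py 3 .580 .284 .009 placed3
```

```text
t 24.1 pos [ 0.4882 -0.3269  0.1722] total units [0.007 0.004 1.262] n>= 3.0 F [0.4 0.4 0.1] w 0.9 g 0.0
['scene', 'top']
[0.5796 0.2858 0.0117] 0.351
```

View pics/placed3.png

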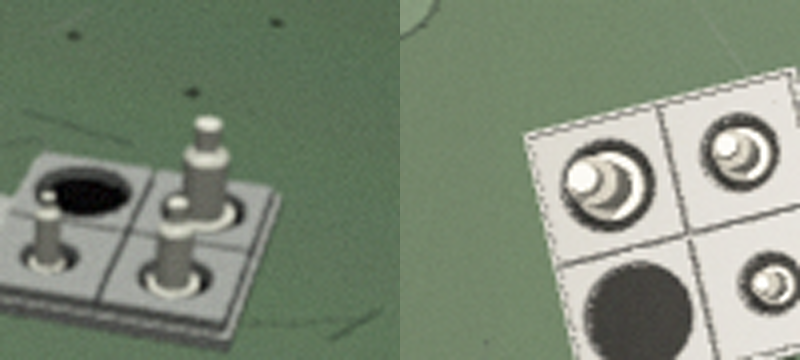

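Three punches stand properly, punch 3 centred at top crop (608,184). Now punch 4, gripped a little higher so its nose clears the gripper body.

apply_moves(targets=[{"translation":[0,0,0.35],"twist":0,"hand":0.9},{"translation":[0,0,0.4],"twist":0,"hand":0.9},{"translation":[0,0,0.35],"twist":0,"hand":0.9},{"translation":[0,0,0.14],"twist":0,"hand":0.9},{"translation":[0,0,0],"twist":0,"hand":0.9},{"translation":[0,0,0],"twist":0,"hand":0},{"translation":[0,0,0],"twist":0,"hand":0},{"translation":[0,0,0],"twist":0,"hand":0}])

```text
time: 25.1
tool_pos: [0.4896, -0.3292, 0.0512]
tool_rot: [0.002, 0.985, 0.173, 0.002]
contact_force: [0.5, -0.1, 0.6]
gripper_width: 0.426
grasp_force: 60.0
```

apply_moves(targets=[{"translation":[0,0,0],"twist":0,"hand":0},{"translation":[0,0,0],"twist":0,"hand":0},{"translation":[0,0,0],"twist":0,"hand":0}])

```text
time: 25.4
tool_pos: [0.4896, -0.3293, 0.0511]
tool_rot: [0.002, 0.985, 0.173, 0.002]
contact_force: [0.8, -0.6, 6.9]
gripper_width: 0.425
grasp_force: 60.0
```

```bash
python3 go.py .494 .262 .19
```

```text
t 25.4 pos [ 0.4896 -0.3293  0.0511] total units [ 2.059 -5.538 -1.409] n>= 13.0 F [ 0.8 -0.6  6.9] w 0.425 g 60.0
```

apply_moves(targets=[{"translation":[0,0,-0.2],"twist":0,"hand":0},{"translation":[0,0,-0.4],"twist":0,"hand":0},{"translation":[0,0,-0.45],"twist":0,"hand":0},{"translation":[0,0,-0.4],"twist":0,"hand":0},{"translation":[0.157,-0.425,0],"twist":0,"hand":0},{"translation":[0.157,-0.425,0],"twist":0,"hand":0},{"translation":[0.157,-0.425,0],"twist":0,"hand":0},{"translation":[0.157,-0.425,0],"twist":0,"hand":0}])

```text
time: 26.2
tool_pos: [0.4873, -0.1442, 0.1912]
tool_rot: [-0.001, 0.985, 0.173, -0.001]
contact_force: [1.4, 0.2, -6.9]
gripper_width: 0.424
grasp_force: 62.5
```

apply_moves(targets=[{"translation":[0.157,-0.425,0],"twist":0,"hand":0},{"translation":[0.157,-0.425,0],"twist":0,"hand":0},{"translation":[0.157,-0.425,0],"twist":0,"hand":0},{"translation":[0.157,-0.425,0],"twist":0,"hand":0},{"translation":[0.157,-0.425,0],"twist":0,"hand":0},{"translation":[0.157,-0.425,0],"twist":0,"hand":0},{"translation":[0.157,-0.425,0],"twist":0,"hand":0},{"translation":[0.157,-0.425,0],"twist":0,"hand":0}])

```text
time: 27.0
tool_pos: [0.4894, 0.2175, 0.1912]
tool_rot: [0.0, 0.985, 0.173, -0.002]
contact_force: [1.1, -1.6, -6.9]
gripper_width: 0.426
grasp_force: 62.5
```

apply_moves(targets=[{"translation":[0.157,-0.425,0],"twist":0,"hand":0},{"translation":[0,0,0],"twist":0,"hand":0},{"translation":[0,0,0],"twist":0,"hand":0},{"translation":[0,0,0],"twist":0,"hand":0}])

```text
time: 27.4
tool_pos: [0.4906, 0.2604, 0.1918]
tool_rot: [0.0, 0.985, 0.173, -0.001]
contact_force: [0.4, -1.3, -6.7]
gripper_width: 0.431
grasp_force: 63.1
```

```bash
python3 go.py .493 .260 .0601
```

```text
t 27.4 pos [0.4906 0.2604 0.1918] total units [0.025 0.011 1.317] n>= 3.0 F [ 0.4 -1.3 -6.7] w 0.431 g 63.1
```

apply_moves(targets=[{"translation":[0.02,0.01,0.35],"twist":0,"hand":0},{"translation":[0,0,0.4],"twist":0,"hand":0},{"translation":[0,0,0.35],"twist":0,"hand":0},{"translation":[0,0,0.13],"twist":0,"hand":0},{"translation":[0,0,0.04],"twist":0,"hand":0},{"translation":[0,0,0.02],"twist":0,"hand":0},{"translation":[0,0,0],"twist":0,"hand":0},{"translation":[0,0,0],"twist":0,"hand":0}])

```text
time: 28.2
tool_pos: [0.4953, 0.2615, 0.0666]
tool_rot: [-0.0, 0.985, 0.173, 0.002]
contact_force: [0.4, 0.4, -6.4]
gripper_width: 0.426
grasp_force: 62.9
```

apply_moves(targets=[{"translation":[0,0,0.01],"twist":0,"hand":0},{"translation":[0,0,0],"twist":0,"hand":0},{"translation":[0,0,0],"twist":0,"hand":0}])

```text
time: 28.5
tool_pos: [0.4939, 0.2612, 0.0636]
tool_rot: [-0.0, 0.985, 0.173, 0.0]
contact_force: [-0.7, -0.6, -6.4]
gripper_width: 0.426
grasp_force: 62.9
```

apply_moves(targets=[{"translation":[0,0,0.02],"twist":0,"hand":0},{"translation":[0,0,0],"twist":0,"hand":0},{"translation":[0,0,0],"twist":0,"hand":0}])

```text
time: 28.8
tool_pos: [0.4936, 0.261, 0.0611]
tool_rot: [0.0, 0.985, 0.173, -0.0]
contact_force: [0.1, 0.0, -6.5]
gripper_width: 0.424
grasp_force: 63.0
```

apply_moves(targets=[{"translation":[0,0,0.015],"twist":0,"hand":0},{"translation":[0,0,0],"twist":0,"hand":0},{"translation":[0,0,0],"twist":0,"hand":0}])

```text
time: 29.1
tool_pos: [0.4939, 0.2611, 0.0601]
tool_rot: [-0.0, 0.985, 0.173, 0.0]
contact_force: [-0.9, 0.2, -3.9]
gripper_width: 0.426
grasp_force: 63.7
```

apply_moves(targets=[{"translation":[0,0,0.01],"twist":0,"hand":0},{"translation":[0,0,0],"twist":0,"hand":0},{"translation":[0,0,0],"twist":0,"hand":0}])

```text
time: 29.4
tool_pos: [0.494, 0.2611, 0.0602]
tool_rot: [0.0, 0.985, 0.173, -0.0]
contact_force: [-4.0, -1.6, 4.5]
gripper_width: 0.429
grasp_force: 64.2
```

apply_moves(targets=[{"translation":[0,0,-0.006],"twist":0,"hand":0},{"translation":[0,0,0],"twist":0,"hand":0.75},{"translation":[0,0,0],"twist":0,"hand":0.75},{"translation":[0,0,0],"twist":0,"hand":0.75},{"translation":[0,0,-0.2],"twist":0,"hand":0.75},{"translation":[0,0,-0.4],"twist":0,"hand":0.75},{"translation":[0,0,-0.4],"twist":0,"hand":0.75},{"translation":[0,0,-0.4],"twist":0,"hand":0.75}])

```text
time: 30.2
tool_pos: [0.4939, 0.261, 0.2011]
tool_rot: [-0.0, 0.985, 0.173, 0.0]
contact_force: [0.0, 0.4, 0.1]
gripper_width: 0.752
grasp_force: 0.0
```

apply_moves(targets=[{"translation":[-0.15,0.42,0],"twist":0,"hand":0.75},{"translation":[-0.15,0.42,0],"twist":0,"hand":0.75},{"translation":[-0.15,0.42,0],"twist":0,"hand":0.75},{"translation":[-0.15,0.42,0],"twist":0,"hand":0.75},{"translation":[-0.15,0.42,0],"twist":0,"hand":0.75},{"translation":[-0.15,0.42,0],"twist":0,"hand":0.75},{"translation":[0,0,0],"twist":0,"hand":0.75},{"translation":[0,0,0],"twist":0,"hand":0.75}])

```text
time: 31.0
tool_pos: [0.4953, -0.0072, 0.1997]
tool_rot: [-0.0, 0.985, 0.172, 0.0]
contact_force: [-0.0, 0.9, -0.7]
gripper_width: 0.749
grasp_force: 0.0
```

```bash
python3 held.py 4 .493 .261 .009 placed4; python3 - <<'E'
from plant import *
import cv2,numpy as np
a=grab_frame("scene");b=grab_frame("top")
f=lambda i:cv2.resize(i[:,:,::-1],(800,500))
cv2.imwrite("pics/final.png",f(a))
for c in("scene","top"):
    for q in("guide_pin","guard"):print(c,q,[(np.round(d["point"],3),round(d["score"],2)) for d in recognise(c,q)[:2]])
E
```

```text
['scene', 'top']
[0.4924 0.2635 0.0112] 0.219
scene guide_pin []
scene guard [(array([ 0.746, -0.192,  0.054]), 0.65)]
top guide_pin [(array([ 0.579, -0.138,  0.076]), 0.61)]
top guard [(array([ 0.735, -0.162,  0.057]), 0.82)]
```

View pics/placed4.png

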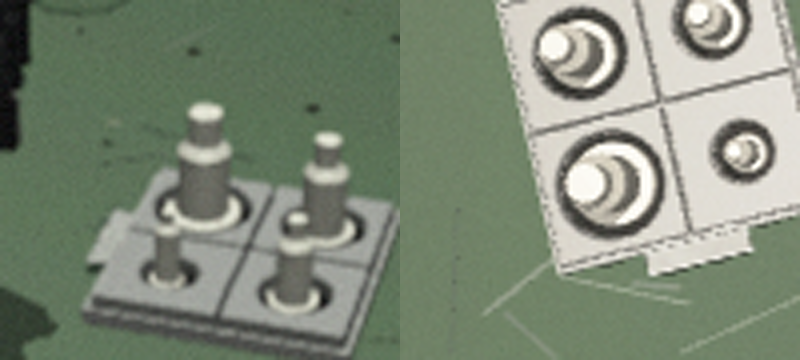

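View pics/final.png

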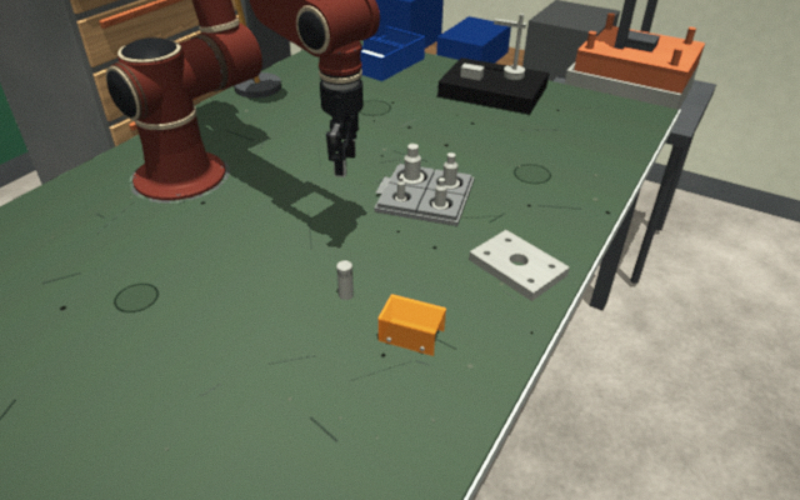

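All four punches stand upright in their pockets, with the tray at about (425,190). The pin at (345,280) and the guard at (412,325) have not moved, and the arm is clear.

```bash
python3 -c "from plant import *;print(job_done())"
```

```text
the job is handed in; nothing more can be done
None
```

All four punches were lowered into the pockets of their own sizes and stand upright there, the guide pin and guard were left where they were, and the job was handed in after about 31 s of robot time.

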